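# Tip the cell tray to roll the battery cell into its channel

## Task

On this battery bench, take the white carrying tray that has a loose steel cell lying in it, lift it by its bar well clear of the table, and tilt it sideways to about 30 degrees, channel side down, so that the cell rolls into the channel; hold it there for about a second. Then bring the tray back level and set it down where it stood, leaving the cell in the channel, and let go. Leave the empty tray where it is.

Things in the scene. Friction and masses are not known exactly. Their poses are not given: they have to be found in the camera images.
- tray: Open white plastic tray, loose on the table, 110 mm along its x, 140 mm along its y, 0.2 to 0.35 kg. Origin: centre of the underside, z up. Walls 5 mm thick, 35 mm high. Inner floor 10 mm above the underside from y = -65 to +39 mm; from +39 to +65 mm, along the +y wall, it is only 5 mm: a sunken channel with a dark rubber strip. x lies within 35 degrees of the world x, +y to the robot's left.
- tray_bar (a point): Middle of that tray's aluminium carrying bar, 108 mm straight above the tray's origin, axes as the tray's. The bar, over the tray's middle, runs along the tray's x between two end uprights (24 mm wide) at x = -52 and +52 mm; it is 16 mm wide (along y) and 18 mm tall, free below (99 to 117 mm above the underside), and can be grasped from above.
- cell: Bare steel cylindrical battery cell, 21 mm in diameter, 70 mm long, 70 g, lying loose in the tray, roughly along the tray's x, at first on the higher floor away from the channel. It rolls freely towards the lower side; once in the channel the 5 mm step keeps it there. Origin: its centre (20.5 mm above the tray's underside on the higher floor, 15.5 mm in the channel); x along its axis.
- spare_tray: The empty tray, of the same shape, size and material as the other, origin and axes likewise. It stands on the other side of the bench (which is left and which right varies) and is to be left alone.
Things that resemble listed ones, but are neither listed nor needed, are in the scene too. What is shaped like the tray but brown, pink or purple is not meant.

How it is judged:
By the outcome, as a careful person would: the job done as asked, in the order asked, and still so for the second after the job is handed in, with the robot touching nothing.
It also fails if it takes over 48 s, if anything falls off the work surface, if the arm or the gripper's body presses on something with over 40 N, if the wrist force passes 120 N, or if a joint passes its speed limit or range.

## Robot

A 6-joint arm with a two-finger parallel gripper is mounted at the origin on the work surface. World frame = base frame: x ahead of the robot, y to its left, z up, the work surface at z = 0. Lengths are in m, angles in rad, forces in N, time in s.
With the tool pointing down it reaches from about 0.375 to 0.975 m from the base axis. Payload 3.8 kg.
Tool frame: the origin (TCP) lies at the very end of the fingers, on their centre line; the grasp point (between the pads) lies 19 mm behind it; z points along the fingers, y is the direction in which the jaws open and shut (so a half turn about z gives the same grasp; the last joint's range is limited). The gripper opens to 85 mm and grips with 20 to 120 N. Pads are 22 mm wide; open, the fingers measure 114 mm over their backs; the gripper's body (76 mm by 85 mm) begins 54 mm behind the grasp point. The pads swing forward as they close: fully open they stand 13 mm farther back than shut.
Start: joints at [-1.336, 0.264, 1.604, -0, 1.274, -0.037], TCP at [0.181, -0.65, 0.231] pointing down, gripper open.
Joint ranges: [-2.63, 2.63], [-0.94, 2.18], [0.31, 2.57], [-1.31, 4.45], [0, 2.66], [-2.55, 2.55]. Speed limits (rad/s): [2.57, 2.57, 3.14, 3.14, 3.14, 3.14].

## Interface

Orientations are given as a rotation vector (axis times angle).
In Python, from workcell import bot gives the robot as it stands.
- The arm moves only by the tool jog_arm, never from a script. Its argument "plan" is a list of rows, each an object of numbers: "claw": the closure, from 0 (fully open) to 1 (shut); "x", "y", "z": the shift along the tool's x, y, z in m; "turn": the turn about the tool's z in degrees. In form: [{"claw": .., "x": .., "y": .., "z": .., "turn": ..}, ...]. A call has 1 to 10 rows; each row shifts and turns the commanded pose from where the row before left it, along the tool's axes as they then stand; what a row does not reach is not made up. A row lasts 1/8 s, in which the tool goes at most 62.5 mm and 10.7 degrees, less where a joint would pass 70% of its speed; a pose out of reach is approached as far as the arm can. A call is refused whole if a number of a shift passes 0.0625 or a number of a turn 10.7, either way. A call with a gripper value outside its range is refused whole. The fingers move at their own pace and stop on an object; "newtons" is the grip in N (left out, the last holds). Time passes only in rows, so rows that do not move let the fingers close. It gives the time, the measured TCP pose, the force and the opening at its end, in the units of the state.
- bot.read_state(): the state, without advancing time (a new reading comes with each control period).
- bot.read_camera(name): name is "side" or "top"; returns the picture (480x640x3 uint8, red, green, blue); there is no depth.
- bot.camera_params(name): a dict with "fx", "fy", "cx", "cy" (pixels), "D" ([k1, k2, p1, p2, k3] as OpenCV has them; the pictures are not rectified), "world_to_cam" (4x4, takes a point from world to camera coordinates). Camera axes: x right, y up, looking along -z (the intrinsics and any distortion apply to the point x, -y, -z); pixel columns grow to the right and rows downward; lengths in m; the calibration is good to about 2 mm. A picture is of the moment at which its call begins. camera_params takes no time and is no camera call.
- bot.finish_job(): hands the job in, once; it reports no verdict.
The state is a dict: "time": time; "q": joint angles; "joint_vel": joint speeds; "joint_torque": joint torques, N m; "tool_pos": TCP position; "tcp_rot": TCP orientation; "wrist_force": force on the tool from outside, world axes, zero at the start; "torque": the same for the moment, N m; "width": opening from 0.0 (shut) to 1.0 (fully open).
Only numpy, scipy, OpenCV 4.12 (cv2) and the standard library are available. Lean on these libraries where they do the work, as an engineer would, in place of code of your own. Each camera call takes 0.05 s, during which the arm holds its last target. There are 200 camera calls.

## Working session

There is one attempt and no reset: what is moved stays moved. The work goes in short steps, Python scripts to look and compute and a tool call to move; the robot and the scene stay as the last step left them, time stands still between calls to the robot, and variables do not carry over. Pictures are saved under pics/ and viewed, about 8 in all and at most 12, crops included, and the job is handed in when it is done.

Besides the shell and the picture viewer there is one more tool, called after "Request:" as name([rows], argument=value, ...), one row to a line, values as JSON. jog_arm: Moves the arm, as the interface text tells. Its arguments: {"type":"object","properties":{"plan":{"type":"array","items":{"type":"object","properties":{"claw":{"type":"number"},"x":{"type":"number"},"y":{"type":"number"},"z":{"type":"number"},"turn":{"type":"number"}}}},"newtons":{"type":"number"}},"required":["plan"]}

```bash
ls -a; mkdir -p pics
python3 - <<'E'
from workcell import bot
import cv2,json,numpy as np
for n in("top","side"):
    cv2.imwrite(f"pics/{n}0.png",bot.read_camera(n)[:,:,::-1]); print(n,{k:np.round(v,4).tolist() for k,v in bot.camera_params(n).items()})
print(bot.read_state()); print([a for a in dir(bot) if a[0]!='_'])
E
```

```text
.
..
pics
top {'fx': 560.93, 'fy': 560.93, 'cx': 318.243, 'cy': 241.3125, 'D': [-0.0166, 0.0, 0.0, 0.0, 0.0], 'world_to_cam': [[0.0003, -0.9999, 0.0162, -0.0153], [0.9971, 0.0015, 0.0756, -0.5452], [-0.0756, 0.0162, 0.997, -1.2756], [0.0, 0.0, 0.0, 1.0]]}
side {'fx': 544.6297, 'fy': 544.6297, 'cx': 320.5698, 'cy': 245.0258, 'D': [0.0365, 0.0, 0.0, 0.0, 0.0], 'world_to_cam': [[-0.7563, -0.6542, 0.0089, 0.4051], [0.3601, -0.4049, 0.8405, -0.2579], [-0.5462, 0.6389, 0.5418, -0.7987], [0.0, 0.0, 0.0, 1.0]]}
{'time': 0.1, 'q': array([-1.33590828e+00,  2.64715850e-01,  1.60526797e+00, -3.16525883e-05,
        1.27370111e+00, -3.69181399e-02]), 'joint_vel': array([-0.0001086 , -0.0007618 , -0.0033114 ,  0.00071157,  0.00038643,
       -0.00159922]), 'joint_torque': array([ 3.63171521e-04, -5.16706824e+01, -3.68588948e+01, -1.82030544e-05,
        6.28098656e-03, -7.74176616e-07]), 'tool_pos': array([ 0.18103723, -0.64956763,  0.23004441]), 'tcp_rot': array([-3.11056335e+00, -4.25371874e-01,  3.71834361e-04]), 'wrist_force': array([-0.28728064,  0.2424673 ,  0.14003498]), 'torque': array([-0.00914081,  0.02556632,  0.04084525]), 'width': 0.9975353561811422}
['MotionError', 'camera_params', 'finish_job', 'read_camera', 'read_state']
```

View pics/top0.png

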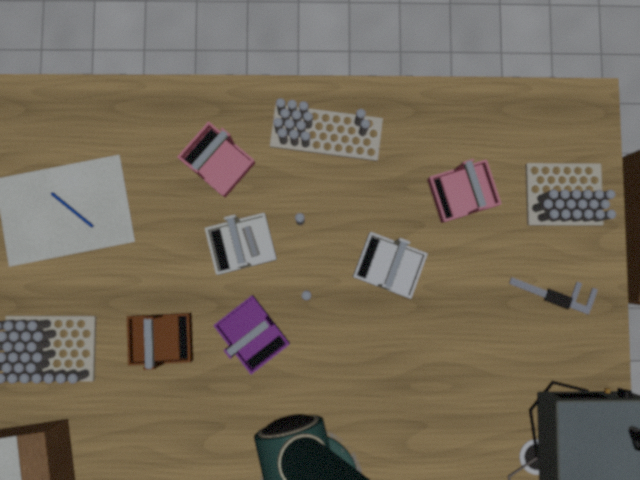

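View pics/side0.png

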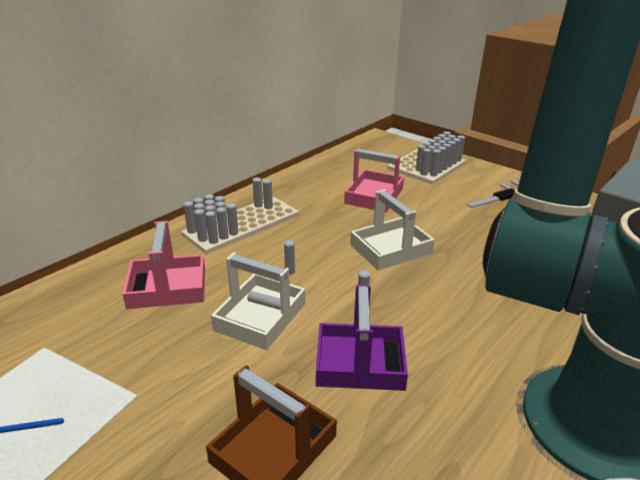

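Request:
jog_arm([
  {"z":-0.06},
  {"z":-0.06},
  {"z":-0.05},
  {"x":0.05,"y":-0.03},
  {"x":0.05,"y":-0.03},
  {"x":0.05,"y":-0.03},
  {"x":0.05,"y":-0.03},
  {"x":0.05,"y":-0.03},
  {"x":0.05,"y":-0.03},
  {"x":0.05,"y":-0.03},
])

```text
schema error: expected keys claw, x, y, z, turn
```

Request:
jog_arm([
  {"x":0.05,"y":-0.03},
  {"x":0.05,"y":-0.03},
  {"x":0.05,"y":-0.03},
  {"x":0.05,"y":-0.03},
  {"x":0.05,"y":-0.03},
  {"x":0.05,"y":-0.03},
  {},
])

```text
schema error: expected keys claw, x, y, z, turn
```

Run:
```python
from workcell import bot
import cv2
s=bot.read_state();print(s['time'],s['q'],s['tool_pos'],s['tcp_rot'])
```

```text
0.1 [-1.33590828e+00  2.64715850e-01  1.60526797e+00 -3.16525883e-05
  1.27370111e+00 -3.69181399e-02] [ 0.18103723 -0.64956763  0.23004441] [-3.11056335e+00 -4.25371874e-01  3.71834361e-04]
```

Request:
jog_arm([
  {"claw":0,"x":0,"y":0,"z":-0.06,"turn":0},
  {"claw":0,"x":0,"y":0,"z":-0.06,"turn":0},
  {"claw":0,"x":0,"y":0,"z":-0.05,"turn":0},
  {"claw":0,"x":0.05,"y":-0.03,"z":0,"turn":0},
  {"claw":0,"x":0.05,"y":-0.03,"z":0,"turn":0},
  {"claw":0,"x":0.05,"y":-0.03,"z":0,"turn":0},
  {"claw":0,"x":0.05,"y":-0.03,"z":0,"turn":0},
  {"claw":0,"x":0.05,"y":-0.03,"z":0,"turn":0},
  {"claw":0,"x":0.05,"y":-0.03,"z":0,"turn":0},
  {"claw":0,"x":0.05,"y":-0.03,"z":0,"turn":0},
])

```text
time: 1.35
tool_pos: [0.4629, -0.3523, 0.4008]
tcp_rot: [-3.112, -0.425, 0.001]
wrist_force: [1.4, -0.3, 0.7]
width: 0.999
```

Run:
```python
from workcell import bot
import cv2
s=bot.read_state();print(s['time'],s['q'],s['tool_pos'],s['tcp_rot'])
```

```text
1.35 [-6.93389848e-01  3.00192814e-02  1.56499543e+00 -7.52724991e-05
  1.54717662e+00  6.05722833e-01] [ 0.4628584  -0.3523168   0.40075869] [-3.11226378e+00 -4.25398271e-01  7.22261201e-04]
```

Request:
jog_arm([
  {"claw":0,"x":0.06,"y":0,"z":0,"turn":0},
  {"claw":0,"x":0.06,"y":0,"z":0,"turn":0},
  {"claw":0,"x":0.06,"y":0,"z":0,"turn":0},
  {"claw":0,"x":0.06,"y":0,"z":0,"turn":0},
  {"claw":0,"x":0.06,"y":0,"z":0,"turn":0},
  {"claw":0,"x":0.06,"y":0,"z":0,"turn":0},
  {"claw":0,"x":0.06,"y":0,"z":0,"turn":0},
  {"claw":0,"x":0.06,"y":0,"z":0,"turn":0},
  {"claw":0,"x":0.06,"y":0,"z":0,"turn":0},
  {"claw":0,"x":0.06,"y":0,"z":0,"turn":0},
])

```text
time: 2.6
tool_pos: [0.9672, -0.1795, 0.3626]
tcp_rot: [3.091, 0.423, 0.094]
wrist_force: [-0.9, -1.1, 1.4]
width: 0.997
```

Run:
```python
from workcell import bot
import cv2
s=bot.read_state();print(s['time'],s['q'],s['tool_pos'],s['tcp_rot'])
```

```text
2.6 [-2.09023753e-01  9.59703326e-01  3.14784836e-01  6.95395853e-04
  1.80358345e+00  1.09008065e+00] [ 0.96715686 -0.17946077  0.36255443] [3.09057143 0.42272983 0.09362416]
```

Request:
jog_arm([
  {"claw":0,"x":0.06,"y":0,"z":0,"turn":0},
  {"claw":0,"x":0.06,"y":0,"z":0,"turn":0},
  {"claw":0,"x":0.06,"y":0,"z":0,"turn":0},
])

```text
time: 2.98
tool_pos: [1.0304, -0.1161, 0.3353]
tcp_rot: [3.051, 0.418, 0.26]
wrist_force: [0.2, -0.5, 0.1]
width: 0.998
```

```bash
cat > h.py <<'E'
from workcell import bot
import numpy as np
from scipy.spatial.transform import Rotation as R
def st():
    s=bot.read_state();M=R.from_rotvec(s['tcp_rot']).as_matrix();p=s['tool_pos'];u=p[:2]/np.hypot(*p[:2])
    print('t',round(s['time'],3),'q',s['q'].round(4),'p',p.round(4),'r',np.hypot(*p[:2]).round(4),'tiltdeg',np.degrees(np.arccos(-M[2,2])).round(2),'zaxis rad/tan',M[:2,2]@u,M[:2,2]@[-u[1],u[0]],'\n xax',M[:,0].round(3),'yax',M[:,1].round(3),'F',s['wrist_force'].round(1),'w',s['width'].round(3))
    return s
E
python3 -c "from h import *;st()"
```

```text
Traceback (most recent call last):
  File "h.py", line 6, in st
    print('t',round(s['time'],3),'q',s['q'].round(4),'p',p.round(4),'r',np.hypot(*p[:2]).round(4),'tiltdeg',np.degrees(np.arccos(-M[2,2])).round(2),'zaxis rad/tan',M[:2,2]@u,M[:2,2]@[-u[1],u[0]],'\n xax',M[:,0].round(3),'yax',M[:,1].round(3),'F',s['wrist_force'].round(1),'w',s['width'].round(3))
                                                                                                                                                                                                                                                                                    ^^^^^^^^^^^^^^^^
AttributeError: 'float' object has no attribute 'round'
```

```bash
sed -i "s/s\['width'\].round(3)/round(s['width'],3)/" h.py
cat >> h.py <<'E'
def shift(dw):  # world shift -> tool axes
    M=R.from_rotvec(bot.read_state()['tcp_rot']).as_matrix();print('tool shift',(M.T@np.array(dw)).round(4))
E
python3 - <<'E'
from h import *
s=st(); u=s['tool_pos']*[1,1,0];u/=np.linalg.norm(u);print(u)
shift(-0.06*u);shift([0,0,.06])
E
```

```text
t 2.975 q [-0.1348  0.9922  0.3157 -0.0043  1.6576  1.1629] p [ 1.0304 -0.1161  0.3353] r 1.0369 tiltdeg 10.09 zaxis rad/tan 0.1750462752525315 -0.008240024762553144 
 xax [0.949 0.271 0.159] yax [ 0.263 -0.962  0.073] F [ 0.2 -0.5  0.1] w 0.998
[ 0.99370821 -0.11199993  0.        ]
tool shift [-0.0548 -0.0221 -0.0105]
tool shift [ 0.0096  0.0044 -0.0591]
```

Request:
jog_arm([
  {"claw":0,"x":-0.055,"y":-0.022,"z":-0.0105,"turn":0},
  {"claw":0,"x":-0.055,"y":-0.022,"z":-0.0105,"turn":0},
  {"claw":0,"x":-0.055,"y":-0.022,"z":-0.0105,"turn":0},
  {"claw":0,"x":-0.055,"y":-0.022,"z":-0.0105,"turn":0},
  {"claw":0,"x":-0.055,"y":-0.022,"z":-0.0105,"turn":0},
  {"claw":0,"x":-0.055,"y":-0.022,"z":-0.0105,"turn":0},
  {"claw":0,"x":-0.055,"y":-0.022,"z":-0.0105,"turn":0},
  {"claw":0,"x":-0.055,"y":-0.022,"z":-0.0105,"turn":0},
  {"claw":0,"x":-0.055,"y":-0.022,"z":-0.0105,"turn":0},
  {"claw":0,"x":-0.055,"y":-0.022,"z":-0.0105,"turn":0},
])

```text
time: 4.22
tool_pos: [0.4537, -0.0542, 0.3379]
tcp_rot: [3.05, 0.418, 0.261]
wrist_force: [-0.4, 0.4, 0.9]
width: 0.998
```

Run:
```python
from h import *
st()
```

```text
t 4.225 q [-0.1752 -0.3352  2.0011  0.0026  1.2988  1.1229] p [ 0.4537 -0.0542  0.3379] r 0.457 tiltdeg 10.13 zaxis rad/tan 0.17580632647807498 -0.007411920014016395 
 xax [0.949 0.271 0.16 ] yax [ 0.262 -0.962  0.074] F [-0.4  0.4  0.9] w 0.998
```

Request:
jog_arm([
  {"claw":0,"x":-0.055,"y":-0.022,"z":-0.0105,"turn":0},
  {"claw":0,"x":-0.055,"y":-0.022,"z":-0.0105,"turn":0},
  {"claw":0,"x":-0.055,"y":-0.022,"z":-0.0105,"turn":0},
  {"claw":0,"x":-0.055,"y":-0.022,"z":-0.0105,"turn":0},
])

```text
time: 4.72
tool_pos: [0.2152, -0.0279, 0.3372]
tcp_rot: [3.05, 0.419, 0.261]
wrist_force: [-1.6, -0.7, 1.0]
width: 0.999
```

Run:
```python
from h import *
st()
```

```text
t 4.725 q [-0.2759 -0.9018  2.2744  0.0198  1.5929  1.024 ] p [ 0.2152 -0.0279  0.3372] r 0.217 tiltdeg 10.15 zaxis rad/tan 0.17619865799713408 -0.006058890028009325 
 xax [0.949 0.272 0.16 ] yax [ 0.263 -0.962  0.075] F [-1.6 -0.7  1. ] w 0.999
```

Run:
```python
import numpy as np
from scipy.optimize import least_squares
D=np.array([[.2647,1.6053,1.2737,.67430,.2300],[.0300,1.5650,1.5472,.58168,.40076],[.95970,.31478,1.80358,.98367,.36255],[.9922,.3157,1.6576,1.0369,.3353],[-.3352,2.0011,1.2988,.4569,.3379],[-.9018,2.2744,1.5929,.2170,.3372]])
def f(p,q):
    a,h,L1,L2,e,L3=p;A,B,C=q[:,0],q[:,0]+q[:,1],q[:,:3].sum(1)
    return a+L1*np.sin(A)+L2*np.sin(B)+e*np.cos(B)+L3*np.sin(C),h+L1*np.cos(A)+L2*np.cos(B)-e*np.sin(B)+L3*np.cos(C)
g=lambda p:np.r_[f(p,D)[0]-D[:,3],f(p,D)[1]-D[:,4]]
s=least_squares(g,[0,.3,.5,.5,0,.3]);print(s.x.round(4),abs(s.fun).max())
# inner limit: j3=2.57, table of tilt vs r,z
for tilt in(0,30):
  for j2 in np.arange(-.94,.6,.15):
    for j3 in (2.57,2.3,2.0):
        j5=np.pi-np.radians(tilt)-j2-j3
        r,z=f(s.x,np.array([[j2,j3,j5]]));print(tilt,round(j2,2),j3,round(j5,2),r.round(3),z.round(3),end=' | ')
    print()
```

```text
[0.0019 0.2535 0.5108 0.5652 0.003  0.3468] 0.00034786805437320156
0 -0.94 2.57 1.51 [0.153] [0.171] | 0 -0.94 2.3 1.78 [0.143] [0.323] | 0 -0.94 2.0 2.08 [0.084] [0.482] | 
0 -0.79 2.57 1.36 [0.191] [0.146] | 0 -0.79 2.3 1.63 [0.203] [0.298] | 0 -0.79 2.0 1.93 [0.169] [0.463] | 
0 -0.64 2.57 1.21 [0.225] [0.115] | 0 -0.64 2.3 1.48 [0.26] [0.263] | 0 -0.64 2.0 1.78 [0.25] [0.432] | 
0 -0.49 2.57 1.06 [0.254] [0.079] | 0 -0.49 2.3 1.33 [0.31] [0.221] | 0 -0.49 2.0 1.63 [0.326] [0.389] | 
0 -0.34 2.57 0.91 [0.276] [0.04] | 0 -0.34 2.3 1.18 [0.353] [0.171] | 0 -0.34 2.0 1.48 [0.394] [0.335] | 
0 -0.19 2.57 0.76 [0.293] [-0.003] | 0 -0.19 2.3 1.03 [0.389] [0.115] | 0 -0.19 2.0 1.33 [0.454] [0.271] | 
0 -0.04 2.57 0.61 [0.304] [-0.047] | 0 -0.04 2.3 0.88 [0.416] [0.055] | 0 -0.04 2.0 1.18 [0.503] [0.2] | 
0 0.11 2.57 0.46 [0.307] [-0.093] | 0 0.11 2.3 0.73 [0.433] [-0.008] | 0 0.11 2.0 1.03 [0.541] [0.122] | 
0 0.26 2.57 0.31 [0.304] [-0.139] | 0 0.26 2.3 0.58 [0.441] [-0.074] | 0 0.26 2.0 0.88 [0.567] [0.039] | 
0 0.41 2.57 0.16 [0.293] [-0.183] | 0 0.41 2.3 0.43 [0.439] [-0.139] | 0 0.4
[... 646 characters left out ...]
 | 30 -0.34 2.0 0.96 [0.568] [0.381] | 
30 -0.19 2.57 0.24 [0.467] [0.044] | 30 -0.19 2.3 0.51 [0.562] [0.162] | 30 -0.19 2.0 0.81 [0.627] [0.318] | 
30 -0.04 2.57 0.09 [0.477] [-0.001] | 30 -0.04 2.3 0.36 [0.589] [0.102] | 30 -0.04 2.0 0.66 [0.677] [0.246] | 
30 0.11 2.57 -0.06 [0.48] [-0.047] | 30 0.11 2.3 0.21 [0.607] [0.038] | 30 0.11 2.0 0.51 [0.715] [0.168] | 
30 0.26 2.57 -0.21 [0.477] [-0.092] | 30 0.26 2.3 0.06 [0.615] [-0.027] | 30 0.26 2.0 0.36 [0.741] [0.085] | 
30 0.41 2.57 -0.36 [0.467] [-0.137] | 30 0.41 2.3 -0.09 [0.613] [-0.093] | 30 0.41 2.0 0.21 [0.754] [-0.001] | 
30 0.56 2.57 -0.51 [0.45] [-0.179] | 30 0.56 2.3 -0.24 [0.601] [-0.158] | 30 0.56 2.0 0.06 [0.755] [-0.088] |
```

Run:
```python
from h import *
import cv2
a=bot.read_camera('side');b=bot.read_camera('top')
im=np.hstack([cv2.resize(a,(400,300)),cv2.resize(b,(400,300))])
cv2.imwrite('pics/c1.png',a[:,:,::-1]);cv2.imwrite('pics/c2.png',b[:,:,::-1]);cv2.imwrite('pics/c.png',im[:,:,::-1])
for n in('side','top'):
    W=bot.camera_params(n)['world_to_cam'];print(n,'cam pos',(-W[:3,:3].T@W[:3,3]).round(3))
```

```text
side cam pos [-0.037  0.671  0.646]
top cam pos [0.447 0.006 1.313]
```

View pics/c.png

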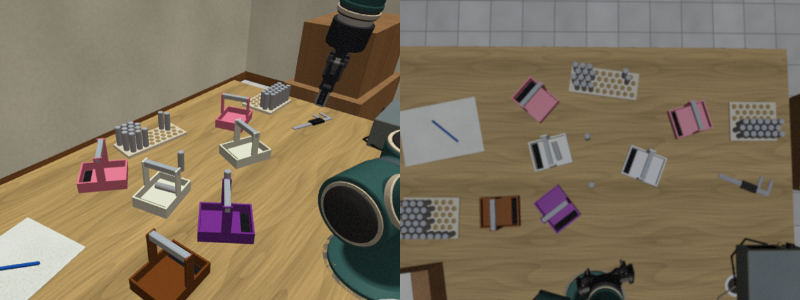

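```bash
cat >> h.py <<'E'
import cv2
def proj(n,P):
    c=bot.camera_params(n);W=c['world_to_cam'];P=np.atleast_2d(P)@W[:3,:3].T+W[:3,3]
    K=np.array([[c['fx'],0,c['cx']],[0,c['fy'],c['cy']],[0,0,1]])
    return cv2.projectPoints((P*[1,-1,-1]).reshape(-1,1,3),np.zeros(3),np.zeros(3),K,np.array(c['D'],float))[0].reshape(-1,2)
def ray(n,uv,h):
    c=bot.camera_params(n);W=c['world_to_cam'];K=np.array([[c['fx'],0,c['cx']],[0,c['fy'],c['cy']],[0,0,1]])
    p=cv2.undistortPoints(np.array(uv,float).reshape(-1,1,2),K,np.array(c['D'],float)).reshape(-1,2)
    d=np.c_[p[:,0],-p[:,1],-np.ones(len(p))]@W[:3,:3];o=-W[:3,:3].T@W[:3,3]
    return o+d*((h-o[2])/d[:,2])[:,None]
E
python3 - <<'E'
from h import *
a=cv2.imread('pics/c1.png');b=cv2.imread('pics/c2.png')
for yc in(.06,.1,.14):print(yc,proj('side',[[0,yc,.2535+d] for d in(0,.08,.1,.12)]).round(0).tolist())
for z in(0,.25,.35): print('front',proj('top',[[.08,0,z],[.12,0,z],[.16,0,z]]).round(0).tolist())
v=np.hstack([a[200:480,440:640],b[360:480,180:460][:, :].repeat(1,0) if 0 else cv2.resize(b[380:480,200:440],(588,280))[:, :588]])
cv2.imwrite('pics/sh.png',v);print(v.shape)
E
```

```text
0.06 [[647.0, 306.0], [672.0, 247.0], [679.0, 231.0], [687.0, 214.0]]
0.1 [[636.0, 324.0], [662.0, 263.0], [669.0, 246.0], [677.0, 229.0]]
0.14 [[625.0, 343.0], [651.0, 281.0], [658.0, 264.0], [666.0, 246.0]]
front [[312.0, 445.0], [312.0, 427.0], [312.0, 409.0]]
front [[312.0, 483.0], [312.0, 461.0], [312.0, 439.0]]
front [[313.0, 504.0], [313.0, 480.0], [313.0, 455.0]]
(280, 788, 3)
```

View pics/sh.png

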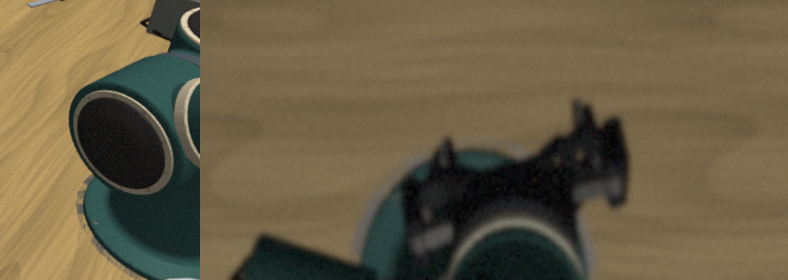

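Request:
jog_arm([
  {"claw":0,"x":0.009,"y":0.004,"z":-0.054,"turn":0},
  {"claw":0,"x":0.009,"y":0.004,"z":-0.054,"turn":0},
  {"claw":0,"x":-0.027,"y":-0.011,"z":-0.005,"turn":0},
  {"claw":0,"x":-0.027,"y":-0.011,"z":-0.005,"turn":0},
  {"claw":0,"x":-0.027,"y":-0.011,"z":-0.005,"turn":0},
])

```text
time: 5.45
tool_pos: [0.1493, -0.0205, 0.4555]
tcp_rot: [3.06, 0.417, 0.227]
wrist_force: [0.4, -0.8, -0.2]
width: 0.999
```

Run:
```python
from h import *
st()
```

```text
t 5.45 q [-0.3794 -0.9448  2.0611  0.0341  1.8753  0.933 ] p [ 0.1493 -0.0205  0.4555] r 0.1507 tiltdeg 8.78 zaxis rad/tan 0.152651276792202 -0.004275910031083793 
 xax [0.953 0.27  0.138] yax [ 0.263 -0.963  0.064] F [ 0.4 -0.8 -0.2] w 0.999
```

Request:
jog_arm([
  {"claw":0,"x":-0.027,"y":-0.011,"z":-0.004,"turn":0},
  {"claw":0,"x":-0.027,"y":-0.011,"z":-0.004,"turn":0},
  {"claw":0,"x":-0.027,"y":-0.011,"z":-0.003,"turn":0},
  {"claw":0,"x":-0.027,"y":-0.011,"z":-0.003,"turn":0},
])

```text
time: 5.95
tool_pos: [0.1041, -0.0161, 0.4947]
tcp_rot: [3.083, 0.423, 0.125]
wrist_force: [0.1, 0.5, 0.1]
width: 1.003
```

Run:
```python
from h import *
st()
```

```text
t 5.95 q [-0.4702 -0.9448  1.9768  0.0254  2.0279  0.8402] p [ 0.1041 -0.0161  0.4947] r 0.1054 tiltdeg 4.86 zaxis rad/tan 0.08456460217067364 -0.0037303819579576885 
 xax [0.96  0.27  0.075] yax [ 0.268 -0.963  0.038] F [0.1 0.5 0.1] w 1.003
```

Request:
jog_arm([
  {"claw":0,"x":-0.029,"y":-0.011,"z":0.001,"turn":0},
  {"claw":0,"x":-0.029,"y":-0.011,"z":0.001,"turn":0},
  {"claw":0,"x":-0.029,"y":-0.011,"z":0.001,"turn":0},
  {"claw":0,"x":-0.029,"y":-0.011,"z":0.001,"turn":0},
])

```text
time: 6.45
tool_pos: [0.0548, -0.0279, 0.5272]
tcp_rot: [3.111, 0.432, 0.031]
wrist_force: [0.8, -1.5, 0.2]
width: 0.999
```

Run:
```python
from h import *
s=st(); print(R.from_rotvec(s['tcp_rot']).as_matrix()[:,2])
```

```text
t 6.45 q [-1.0005 -0.9448  1.9059  0.0215  2.1719  0.3063] p [ 0.0548 -0.0279  0.5272] r 0.0615 tiltdeg 1.13 zaxis rad/tan 0.016346967436291972 0.010931506277446337 
 xax [0.962 0.273 0.019] yax [ 0.273 -0.962  0.003] F [ 0.8 -1.5  0.2] w 0.999
[ 0.01952699  0.00232763 -0.99980662]
```

Run:
```python
from h import *
im=cv2.imread('pics/c2.png')
x0,y0,x1,y1=190,195,290,290
hsv=cv2.cvtColor(im,cv2.COLOR_BGR2HSV)
m=((hsv[...,1]<45)).astype(np.uint8)*255
dark=((hsv[...,2]<60)).astype(np.uint8)*255
mm=np.zeros_like(m);mm[y0:y1,x0:x1]=(m|dark)[y0:y1,x0:x1]
c=max(cv2.findContours(cv2.morphologyEx(mm,cv2.MORPH_OPEN,np.ones((3,3))),0,2)[0],key=cv2.contourArea)
rc=cv2.minAreaRect(c);bx=cv2.boxPoints(rc);print(rc,cv2.contourArea(c))
P=ray('top',bx,.035);print(P.round(4));print('centre',P.mean(0),'sides',np.linalg.norm(P-np.roll(P,1,0),axis=1))
cr=cv2.resize(im[y0:y1,x0:x1],None,fx=6,fy=6,interpolation=cv2.INTER_CUBIC)
cv2.polylines(cr,[((bx-[x0,y0])*6).astype(int)],True,(0,0,255),1)
cv2.imwrite('pics/crop.png',cr)
```

```text
((239.42417907714844, 240.77890014648438), (54.70974349975586, 62.95564270019531), 75.46554565429688) 3041.5
[[0.5876 0.251  0.035 ]
 [0.6243 0.1121 0.035 ]
 [0.5028 0.0799 0.035 ]
 [0.4668 0.2179 0.035 ]]
centre [0.54535761 0.16523052 0.035     ] sides [0.12523171 0.1436203  0.12565136 0.1426404 ]
```

View pics/crop.png

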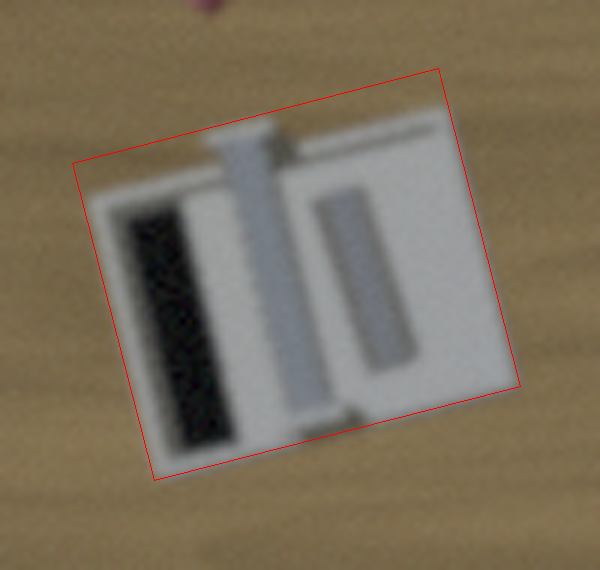

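Run:
```python
from h import *
o=np.array([190,195]);f=lambda l,h:ray('top',np.array(l)/6+o,h)
P=f([(90,197),(445,108),(520,386),(157,480)],.035);print(P.round(4),P.mean(0).round(4),np.linalg.norm(P-np.roll(P,1,0),axis=1).round(4))
for a,b in((0,1),(3,2),(0,3),(1,2)):
    d=P[b]-P[a];print(np.degrees(np.arctan2(d[1],d[0])).round(1))
B=f([(247,137),(312,408)],.117);print('bar',B.round(4),B.mean(0),np.linalg.norm(B[0]-B[1]),np.degrees(np.arctan2(*(B[0]-B[1])[[1,0]])))
C=f([(340,190),(395,368)],.0205);print('cell',C.mean(0).round(3))
```

```text
[[0.5747 0.2441 0.035 ]
 [0.609  0.1094 0.035 ]
 [0.5029 0.0801 0.035 ]
 [0.4671 0.2172 0.035 ]] [0.5384 0.1627 0.035 ] [0.1108 0.1391 0.1101 0.1416]
-75.7
-75.4
-165.9
-164.6
bar [[0.5881 0.1733 0.117 ]
 [0.4914 0.1491 0.117 ]] [0.53974852 0.16117414 0.117     ] 0.09965921259676777 14.043549758536019
cell [0.545 0.14  0.02 ]
```

Run:
```python
from h import *
shift(np.array([.539,.162,.527])-bot.read_state()['tool_pos'])
```

```text
tool shift [ 0.5176 -0.0507  0.0101]
```

Request:
jog_arm([
  {"claw":0,"x":0.01,"y":-0.002,"z":0,"turn":0.5},
  {"claw":0,"x":0.02,"y":-0.002,"z":0,"turn":0.8},
  {"claw":0,"x":0.04,"y":-0.004,"z":0,"turn":0},
  {"claw":0,"x":0.06,"y":-0.006,"z":0,"turn":0},
  {"claw":0,"x":0.06,"y":-0.006,"z":0,"turn":0},
  {"claw":0,"x":0.06,"y":-0.006,"z":0,"turn":0},
  {"claw":0,"x":0.05,"y":-0.006,"z":0.03,"turn":0},
  {"claw":0,"x":0.05,"y":-0.006,"z":0.03,"turn":0},
  {"claw":0,"x":0.05,"y":-0.006,"z":0.03,"turn":0},
  {"claw":0,"x":0.05,"y":-0.006,"z":0.03,"turn":0},
])

```text
time: 7.7
tool_pos: [0.4597, 0.1213, 0.415]
tcp_rot: [-3.116, -0.395, -0.032]
wrist_force: [0.8, -0.8, 0.8]
width: 0.997
```

Run:
```python
from h import *
s=st();shift(np.array([.539,.162,.20])-s['tool_pos'])
```

```text
t 7.7 q [ 2.0630e-01 -1.9360e-01  1.7472e+00 -9.0000e-04  1.5674e+00  1.5249e+00] p [0.4597 0.1213 0.415 ] r 0.4754 tiltdeg 1.18 zaxis rad/tan 0.020536893509163955 -0.001932385251468857 
 xax [0.968 0.249 0.021] yax [ 0.249 -0.968  0.002] F [ 0.8 -0.8  0.8] w 0.997
tool shift [ 0.0825 -0.02    0.2167]
```

Request:
jog_arm([
  {"claw":0,"x":0.0206,"y":-0.005,"z":0.054,"turn":0},
  {"claw":0,"x":0.0206,"y":-0.005,"z":0.054,"turn":0},
  {"claw":0,"x":0.0206,"y":-0.005,"z":0.054,"turn":0},
  {"claw":0,"x":0.0206,"y":-0.005,"z":0.054,"turn":0},
  {"claw":0,"x":0,"y":0,"z":0.05,"turn":0},
  {"claw":0,"x":-0.002,"y":0,"z":0.04,"turn":0},
  {"claw":0,"x":0,"y":0,"z":0.02,"turn":0},
  {"claw":0,"x":0,"y":0,"z":0,"turn":0},
])

```text
time: 8.7
tool_pos: [0.5355, 0.1604, 0.0893]
tcp_rot: [-3.116, -0.394, -0.024]
wrist_force: [0.3, 0.1, 0.5]
width: 1.001
```

Run:
```python
from h import *
s=st();shift(np.array([.539,.162,.088])-s['tool_pos'])
```

```text
t 8.7 q [ 2.4750e-01  1.6860e-01  1.9994e+00 -1.9000e-03  9.5860e-01  1.5677e+00] p [0.5355 0.1604 0.0893] r 0.5591 tiltdeg 0.86 zaxis rad/tan 0.014872049162026446 -0.0022148015431162353 
 xax [0.968 0.249 0.015] yax [ 0.249 -0.969  0.002] F [0.3 0.1 0.5] w 1.001
tool shift [ 0.0037 -0.0007  0.0014]
```

Request:
jog_arm([
  {"claw":0,"x":0.0037,"y":-0.0007,"z":0,"turn":0},
  {"claw":1,"x":0,"y":0,"z":0,"turn":0},
  {"claw":1,"x":0,"y":0,"z":0,"turn":0},
  {"claw":1,"x":0,"y":0,"z":0,"turn":0},
  {"claw":1,"x":0,"y":0,"z":0,"turn":0},
  {"claw":1,"x":0,"y":0,"z":0,"turn":0},
  {"claw":1,"x":0,"y":0,"z":0,"turn":0},
  {"claw":1,"x":0,"y":0,"z":0,"turn":0},
], newtons=90)

```text
time: 9.7
tool_pos: [0.5411, 0.1625, 0.0917]
tcp_rot: [-3.116, -0.393, -0.03]
wrist_force: [-0.7, 2.0, 5.0]
width: 0.169
```

Run:
```python
from h import *
s=st()
```

```text
t 9.7 q [ 2.4850e-01  1.7370e-01  1.9883e+00 -1.7000e-03  9.6030e-01  1.5691e+00] p [0.5411 0.1625 0.0917] r 0.565 tiltdeg 1.11 zaxis rad/tan 0.019212367904945196 -0.002223297593766372 
 xax [0.968 0.249 0.019] yax [ 0.249 -0.969  0.001] F [-0.7  2.   5. ] w 0.169
```

Request:
jog_arm([
  {"claw":1,"x":0,"y":0,"z":-0.01,"turn":0},
  {"claw":1,"x":0,"y":0,"z":-0.02,"turn":0},
  {"claw":1,"x":0,"y":0,"z":-0.03,"turn":0},
  {"claw":1,"x":0,"y":0,"z":-0.04,"turn":0},
  {"claw":1,"x":0,"y":0,"z":-0.05,"turn":0},
  {"claw":1,"x":0,"y":0,"z":-0.05,"turn":0},
  {"claw":1,"x":0,"y":0,"z":-0.05,"turn":0},
  {"claw":1,"x":0,"y":0,"z":-0.05,"turn":0},
  {"claw":1,"x":0,"y":0,"z":-0.04,"turn":0},
  {"claw":1,"x":0,"y":0,"z":-0.02,"turn":0},
])

```text
time: 10.95
tool_pos: [0.5344, 0.1611, 0.4538]
tcp_rot: [-3.116, -0.393, -0.034]
wrist_force: [-0.0, -0.4, -4.3]
width: 0.169
```

Run:
```python
from h import *
s=st();im=bot.read_camera('side');cv2.imwrite('pics/lift.png',im[0:400,100:640,::-1])
```

```text
t 10.95 q [ 0.2494 -0.0289  1.5304 -0.0019  1.6184  1.5688] p [0.5344 0.1611 0.4538] r 0.5582 tiltdeg 1.25 zaxis rad/tan 0.021598293671320476 -0.0027904504100794655 
 xax [0.968 0.249 0.022] yax [ 0.249 -0.969  0.002] F [-0.  -0.4 -4.3] w 0.169
```

View pics/lift.png

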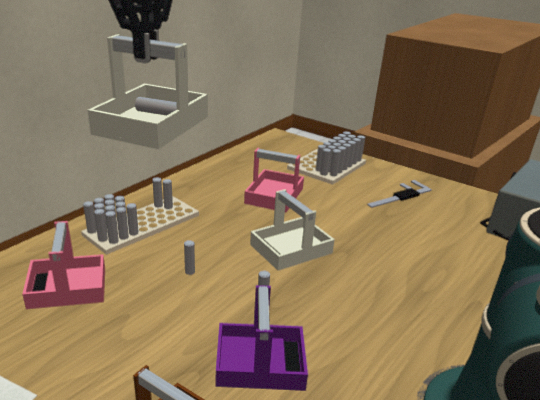

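Request:
jog_arm([
  {"claw":1,"x":0.01,"y":0,"z":0,"turn":0},
  {"claw":1,"x":0.02,"y":0,"z":-0.003,"turn":0},
  {"claw":1,"x":0.035,"y":0,"z":-0.003,"turn":0},
  {"claw":1,"x":0.045,"y":0,"z":-0.003,"turn":0},
  {"claw":1,"x":0.045,"y":0,"z":-0.003,"turn":0},
  {"claw":1,"x":0.045,"y":0,"z":-0.003,"turn":0},
  {"claw":1,"x":0.045,"y":0,"z":-0.003,"turn":0},
  {"claw":1,"x":0.035,"y":0,"z":-0.002,"turn":0},
  {"claw":1,"x":0.02,"y":0,"z":0,"turn":0},
  {"claw":1,"x":0.01,"y":0,"z":0,"turn":0},
])

```text
time: 12.25
tool_pos: [0.836, 0.2387, 0.4698]
tcp_rot: [3.116, 0.394, 0.017]
wrist_force: [-0.8, 0.3, -3.9]
width: 0.166
```

Request:
jog_arm([
  {"claw":1,"x":0,"y":0,"z":0,"turn":-4},
  {"claw":1,"x":0,"y":0,"z":0,"turn":-8},
  {"claw":1,"x":0,"y":0,"z":0,"turn":-10.5},
  {"claw":1,"x":0,"y":0,"z":0,"turn":-10.5},
  {"claw":1,"x":0,"y":0,"z":0,"turn":-10.5},
  {"claw":1,"x":0,"y":0,"z":0,"turn":-10.5},
  {"claw":1,"x":0,"y":0,"z":0,"turn":-10.5},
  {"claw":1,"x":0,"y":0,"z":0,"turn":-10.5},
  {"claw":1,"x":0,"y":0,"z":0,"turn":-10},
  {"claw":1,"x":0,"y":0,"z":0,"turn":-5},
])

```text
time: 13.5
tool_pos: [0.8348, 0.2384, 0.4715]
tcp_rot: [1.916, 2.479, 0.013]
wrist_force: [-0.5, -0.4, -3.9]
width: 0.17
```

Run:
```python
from h import *
s=st();u=s['tool_pos']*[1,1,0];u/=np.linalg.norm(u);shift(.05*u+[0,0,.03]);shift(.06*u);print(np.degrees(np.arctan2(u[1],u[0])))
```

```text
t 13.5 q [ 2.5010e-01  6.8450e-01  5.7750e-01 -1.8000e-03  1.8675e+00 -5.2000e-03] p [0.8348 0.2384 0.4715] r 0.8681 tiltdeg 0.7 zaxis rad/tan 0.012025778963078017 -0.002023888758777426 
 xax [-0.252  0.968 -0.002] yax [0.968 0.252 0.012] F [-0.5 -0.4 -3.9] w 0.17
tool shift [ 0.0011  0.0503 -0.0294]
tool shift [0.0014 0.06   0.0007]
15.93649778111937
```

Request:
jog_arm([
  {"claw":1,"x":0,"y":0.03,"z":-0.015,"turn":0},
  {"claw":1,"x":0,"y":0.05,"z":-0.03,"turn":0},
  {"claw":1,"x":0,"y":0.05,"z":-0.03,"turn":0},
  {"claw":1,"x":0,"y":0.05,"z":-0.03,"turn":0},
  {"claw":1,"x":0,"y":0.05,"z":-0.03,"turn":0},
  {"claw":1,"x":0,"y":0.05,"z":-0.03,"turn":0},
  {"claw":1,"x":0,"y":0.05,"z":-0.025,"turn":0},
  {"claw":1,"x":0,"y":0.05,"z":-0.025,"turn":0},
])

```text
time: 14.5
tool_pos: [0.9212, 0.2544, 0.5523]
tcp_rot: [1.806, 2.329, 0.344]
wrist_force: [-0.6, 0.5, -4.8]
width: 0.165
```

Run:
```python
from h import *
s=st();u=s['tool_pos']*[1,1,0];u/=np.linalg.norm(u);shift(.05*u+[0,0,.03]);shift(.06*u)
```

```text
t 14.5 q [ 0.2409  0.7682  0.3121  0.0071  1.7713 -0.0082] p [0.9212 0.2544 0.5523] r 0.9557 tiltdeg 16.62 zaxis rad/tan 0.2860600815981088 -0.0012102734907978169 
 xax [-0.249  0.968  0.004] yax [0.928 0.238 0.286] F [-0.6  0.5 -4.8] w 0.165
tool shift [ 0.001   0.0565 -0.0144]
tool shift [0.001  0.0575 0.0172]
```

Request:
jog_arm([
  {"claw":1,"x":0,"y":0.056,"z":-0.015,"turn":0},
  {"claw":1,"x":0,"y":0.056,"z":-0.012,"turn":0},
  {"claw":1,"x":0,"y":0.057,"z":-0.01,"turn":0},
  {"claw":1,"x":0,"y":0.057,"z":-0.008,"turn":0},
])

```text
time: 15.0
tool_pos: [0.976, 0.2658, 0.5652]
tcp_rot: [1.733, 2.235, 0.514]
wrist_force: [0.9, -0.6, -3.8]
width: 0.169
```

Run:
```python
from h import *
s=st();u=s['tool_pos']*[1,1,0];u/=np.linalg.norm(u);shift(.05*u+[0,0,.03]);shift(.06*u)
```

```text
t 15.0 q [ 0.2369  0.776   0.3122  0.0126  1.6063 -0.0113] p [0.976  0.2658 0.5652] r 1.0116 tiltdeg 25.62 zaxis rad/tan 0.43247640326413883 3.7342500679951596e-05 
 xax [-0.25   0.968  0.006] yax [0.874 0.223 0.432] F [ 0.9 -0.6 -3.8] w 0.169
tool shift [ 0.0008  0.0581 -0.0054]
tool shift [0.0008 0.0541 0.0259]
```

Request:
jog_arm([
  {"claw":1,"x":0,"y":0.058,"z":-0.005,"turn":0},
  {"claw":1,"x":0,"y":0.058,"z":-0.005,"turn":0},
  {"claw":1,"x":0,"y":0,"z":0,"turn":0},
  {"claw":1,"x":0,"y":0,"z":0,"turn":0},
  {"claw":1,"x":0,"y":0,"z":0,"turn":0},
  {"claw":1,"x":0,"y":0,"z":0,"turn":0},
  {"claw":1,"x":0,"y":0,"z":0,"turn":0},
  {"claw":1,"x":0,"y":0,"z":0,"turn":0},
  {"claw":1,"x":0,"y":0,"z":0,"turn":0},
  {"claw":1,"x":0,"y":0,"z":0,"turn":0},
])

```text
time: 16.25
tool_pos: [1.0026, 0.2715, 0.5749]
tcp_rot: [1.693, 2.183, 0.596]
wrist_force: [-0.5, -0.3, -3.6]
width: 0.168
```

Run:
```python
from h import *
s=st();im=bot.read_camera('side');im2=bot.read_camera('top');print(proj('side',s['tool_pos']),proj('top',s['tool_pos']))
cv2.imwrite('pics/tilt.png',np.hstack([im[0:400,40:440],im2[0:400,0:400]])[:,:,::-1])
u=s['tool_pos']*[1,1,0];u/=np.linalg.norm(u);shift(-.05*u)
```

```text
t 16.25 q [ 0.2353  0.7801  0.3119  0.0153  1.5222 -0.0128] p [1.0026 0.2715 0.5749] r 1.0387 tiltdeg 30.23 zaxis rad/tan 0.5034468827111981 0.0006580541349446578 
 xax [-0.251  0.968  0.007] yax [0.837 0.213 0.503] F [-0.5 -0.3 -3.6] w 0.168
[[-19.98420894 -63.67903337]] [[ 119.17989453 -116.7219784 ]]
tool shift [-0.0005 -0.0432 -0.0252]
```

View pics/tilt.png

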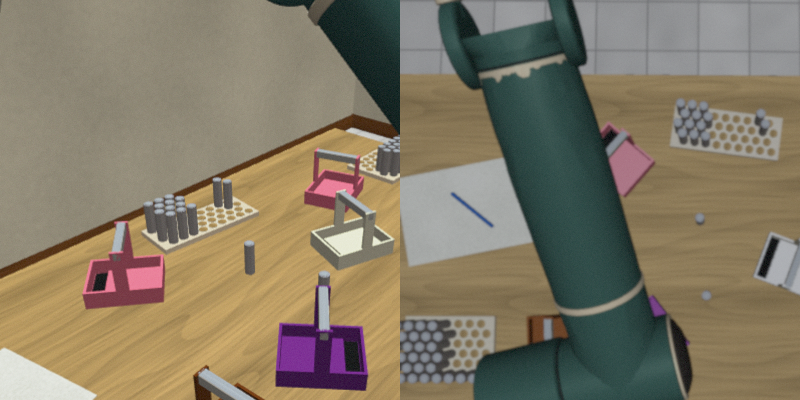

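Request:
jog_arm([
  {"claw":1,"x":0,"y":0,"z":0,"turn":0},
  {"claw":1,"x":0,"y":0,"z":0,"turn":0},
  {"claw":1,"x":0,"y":-0.017,"z":-0.01,"turn":0},
  {"claw":1,"x":0,"y":-0.035,"z":-0.02,"turn":0},
  {"claw":1,"x":-0.0006,"y":-0.052,"z":-0.03,"turn":0},
  {"claw":1,"x":-0.0006,"y":-0.052,"z":-0.03,"turn":0},
  {"claw":1,"x":-0.0006,"y":-0.052,"z":-0.03,"turn":0},
  {"claw":1,"x":-0.0006,"y":-0.052,"z":-0.03,"turn":0},
  {"claw":1,"x":-0.0006,"y":-0.052,"z":-0.03,"turn":0},
  {"claw":1,"x":-0.0006,"y":-0.052,"z":-0.03,"turn":0},
])

```text
time: 17.6
tool_pos: [0.5942, 0.162, 0.5738]
tcp_rot: [1.692, 2.182, 0.598]
wrist_force: [-0.4, 0.5, -3.0]
width: 0.169
```

Run:
```python
from h import *
s=st();u=s['tool_pos']*[1,1,0];u/=np.linalg.norm(u);shift(-.05*u)
```

```text
t 17.6 q [ 0.2098 -0.2226  1.5723  0.0295  1.2635 -0.0431] p [0.5942 0.162  0.5738] r 0.6159 tiltdeg 30.32 zaxis rad/tan 0.5048888495549487 -0.0003395427379262461 
 xax [-0.251  0.968  0.007] yax [0.837 0.213 0.505] F [-0.4  0.5 -3. ] w 0.169
tool shift [-0.0006 -0.0432 -0.0252]
```

Request:
jog_arm([
  {"claw":1,"x":-0.0006,"y":-0.052,"z":-0.03,"turn":0},
  {"claw":1,"x":-0.0006,"y":-0.052,"z":-0.03,"turn":0},
  {"claw":1,"x":-0.0006,"y":-0.052,"z":-0.03,"turn":0},
  {"claw":1,"x":-0.0006,"y":-0.052,"z":-0.03,"turn":0},
  {"claw":1,"x":-0.0005,"y":-0.035,"z":-0.02,"turn":0},
  {"claw":1,"x":-0.0003,"y":-0.026,"z":-0.015,"turn":0},
])

```text
time: 18.35
tool_pos: [0.2943, 0.0813, 0.573]
tcp_rot: [1.69, 2.18, 0.6]
wrist_force: [-0.2, 0.2, -3.6]
width: 0.168
```

Run:
```python
from h import *
s=st();u=s['tool_pos']*[1,1,0];u/=np.linalg.norm(u);shift(-.03*u)
im=bot.read_camera('side');im2=bot.read_camera('top')
cv2.imwrite('pics/in.png',np.hstack([im[0:480,240:640],im2[0:480,140:540]])[:,:,::-1])
```

```text
t 18.35 q [ 0.0826 -0.8128  1.8864  0.0916  1.5431 -0.1474] p [0.2943 0.0813 0.573 ] r 0.3054 tiltdeg 30.49 zaxis rad/tan 0.507359653129985 -0.002802228968154824 
 xax [-0.251  0.968  0.006] yax [0.835 0.213 0.507] F [-0.2  0.2 -3.6] w 0.168
tool shift [-0.0005 -0.0258 -0.0152]
```

View pics/in.png

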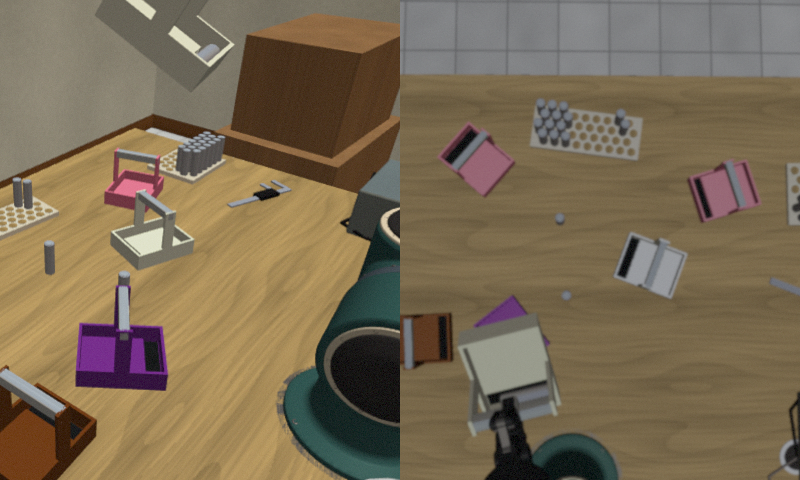

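Request:
jog_arm([
  {"claw":1,"x":0.0115,"y":-0.013,"z":-0.008,"turn":0},
  {"claw":1,"x":0.0115,"y":-0.013,"z":-0.008,"turn":0},
  {"claw":1,"x":0,"y":-0.02,"z":-0.01,"turn":0},
  {"claw":1,"x":0,"y":-0.03,"z":-0.01,"turn":0},
  {"claw":1,"x":0,"y":-0.05,"z":0,"turn":0},
  {"claw":1,"x":0,"y":-0.05,"z":0,"turn":0},
])

```text
time: 19.2
tool_pos: [0.1763, 0.0967, 0.5528]
tcp_rot: [1.719, 2.22, 0.526]
wrist_force: [-0.8, -0.1, -3.4]
width: 0.168
```

Run:
```python
from h import *
s=st();z=R.from_rotvec(s['tcp_rot']).as_matrix()[:,2];print(np.degrees(np.arctan2(z[1],z[0])),'j1',np.degrees(s['q'][0]),s['tool_pos']-.3468*z)
```

```text
t 19.2 q [ 0.7612 -0.9448  1.9305 -0.225   1.7377  0.4232] p [0.1763 0.0967 0.5528] r 0.2011 tiltdeg 26.74 zaxis rad/tan 0.4357591233806444 -0.11192968239085664 
 xax [-0.25   0.968 -0.001] yax [0.865 0.224 0.45 ] F [-0.8 -0.1 -3.4] w 0.168
14.333812672011796 j1 43.611248522116675 [0.02511525 0.05804337 0.86252948]
```

```bash
cat >> h.py <<'E'
def info():
    s=st();p=s['tool_pos'];z=R.from_rotvec(s['tcp_rot']).as_matrix()[:,2];a=np.arctan2(z[1],z[0]);d=np.array([np.cos(a),np.sin(a),0]);n=np.array([-d[1],d[0],0]);w=p-.3468*z
    print('tiltdir',np.degrees(a).round(2),'j1',np.degrees(s['q'][0]).round(2),'wrist along/lat',(w@d).round(4),(w@n).round(4),'z',w[2].round(3),'tcp along/lat',(p@d).round(4),(p@n).round(4))
    return s,d,n
E
python3 - <<'E'
from h import *
s,d,n=info();shift(np.array([.2554,.0909,.50])-s['tool_pos'])
E
```

```text
t 19.2 q [ 0.7612 -0.9448  1.9305 -0.225   1.7377  0.4232] p [0.1763 0.0967 0.5528] r 0.2011 tiltdeg 26.74 zaxis rad/tan 0.4357591233806444 -0.11192968239085664 
 xax [-0.25   0.968 -0.001] yax [0.865 0.224 0.45 ] F [-0.8 -0.1 -3.4] w 0.168
tiltdir 14.33 j1 43.61 wrist along/lat 0.0387 0.05 z 0.863 tcp along/lat 0.1947 0.05
tool shift [-0.0253  0.0433  0.081 ]
```

Request:
jog_arm([
  {"claw":1,"x":-0.003,"y":0.01,"z":0.01,"turn":0},
  {"claw":1,"x":-0.006,"y":0.01,"z":0.02,"turn":0},
  {"claw":1,"x":-0.008,"y":0.012,"z":0.025,"turn":0},
  {"claw":1,"x":-0.008,"y":0.011,"z":0.026,"turn":0},
  {"claw":1,"x":0,"y":0,"z":0,"turn":0},
])

```text
time: 19.82
tool_pos: [0.2558, 0.0909, 0.497]
tcp_rot: [1.72, 2.223, 0.52]
wrist_force: [-1.3, -0.3, -4.2]
width: 0.167
```

Run:
```python
from h import *
s,d,n=info();p=s['tool_pos'];u=p*[1,1,0];u/=np.linalg.norm(u);shift(-.04*u-[0,0,.02]);shift(-.05*u)
```

```text
t 19.825 q [ 2.5260e-01 -8.9390e-01  2.0327e+00 -2.3000e-03  1.5414e+00 -1.9000e-03] p [0.2558 0.0909 0.497 ] r 0.2715 tiltdeg 26.44 zaxis rad/tan 0.4432744907490997 -0.0418245777569409 
 xax [-0.251  0.968 -0.003] yax [0.867 0.226 0.445] F [-1.3 -0.3 -4.2] w 0.167
tiltdir 14.17 j1 14.47 wrist along/lat 0.1159 0.0255 z 0.807 tcp along/lat 0.2703 0.0255
tool shift [-0.0035 -0.0446  0.0002]
tool shift [-0.0044 -0.0446 -0.0222]
```

Request:
jog_arm([
  {"claw":1,"x":-0.003,"y":-0.04,"z":0,"turn":0},
  {"claw":1,"x":-0.004,"y":-0.045,"z":0,"turn":0},
  {"claw":1,"x":-0.004,"y":-0.045,"z":0,"turn":0},
  {"claw":1,"x":-0.004,"y":-0.045,"z":0,"turn":0},
])

```text
time: 20.32
tool_pos: [0.1766, 0.1053, 0.4739]
tcp_rot: [1.752, 2.245, 0.399]
wrist_force: [-0.9, 1.1, -4.5]
width: 0.171
```

Run:
```python
from h import *
s,d,n=info();p=s['tool_pos'];u=p*[1,1,0];u/=np.linalg.norm(u);shift(-.04*u-[0,0,.02]);shift(-.05*u)
```

```text
t 20.325 q [ 0.8166 -0.9448  2.0668 -0.239   1.7096  0.5004] p [0.1766 0.1053 0.4739] r 0.2056 tiltdeg 22.03 zaxis rad/tan 0.34603250311155687 -0.14473258972328035 
 xax [-0.236  0.971 -0.039] yax [0.898 0.233 0.373] F [-0.9  1.1 -4.5] w 0.171
tiltdir 8.1 j1 46.79 wrist along/lat 0.0596 0.0793 z 0.795 tcp along/lat 0.1896 0.0793
tool shift [-0.011  -0.0431  0.0047]
tool shift [-0.0147 -0.0445 -0.0173]
```

Run:
```python
from h import *
s,d,n=info();shift(.24*d+.025*n+[0,0,.480]-s['tool_pos']);print('push');shift(.04*(-.975*d-.222*n)+[0,0,-.015])
```

```text
t 20.325 q [ 0.8166 -0.9448  2.0668 -0.239   1.7096  0.5004] p [0.1766 0.1053 0.4739] r 0.2056 tiltdeg 22.03 zaxis rad/tan 0.34603250311155687 -0.14473258972328035 
 xax [-0.236  0.971 -0.039] yax [0.898 0.233 0.373] F [-0.9  1.1 -4.5] w 0.171
tiltdir 8.1 j1 46.79 wrist along/lat 0.0596 0.0793 z 0.795 tcp along/lat 0.1896 0.0793
tool shift [-0.0591  0.0431  0.0132]
push
tool shift [-0.0045 -0.0425 -0.0007]
```

Request:
jog_arm([
  {"claw":1,"x":-0.015,"y":0.011,"z":0.004,"turn":0},
  {"claw":1,"x":-0.022,"y":0.016,"z":0.005,"turn":0},
  {"claw":1,"x":-0.022,"y":0.016,"z":0.004,"turn":0},
  {"claw":1,"x":-0.0045,"y":-0.0425,"z":-0.0007,"turn":0},
  {"claw":1,"x":-0.0045,"y":-0.0425,"z":-0.0007,"turn":0},
])

```text
time: 20.95
tool_pos: [0.2003, 0.0524, 0.4735]
tcp_rot: [1.776, 2.267, 0.334]
wrist_force: [-0.3, 0.5, -3.8]
width: 0.174
```

```bash
cat >> h.py <<'E'
def nxt(dz=-.015,k=.04):
    s,d,n=info();t=np.arccos(-R.from_rotvec(s['tcp_rot']).as_matrix()[2,2])
    print('recentre');shift((.115+.3468*np.sin(t))*d+.025*n+[0,0,.800-.3468*np.cos(t)]-s['tool_pos'])
    print('push');shift(k*(-.975*d-.222*n)+[0,0,dz])
E
python3 -c "
from h import *
nxt()"
```

```text
t 20.95 q [ 0.1874 -0.9448  2.0555 -0.0313  1.698  -0.0633] p [0.2003 0.0524 0.4735] r 0.2071 tiltdeg 19.15 zaxis rad/tan 0.3236939766821596 -0.05319866307794391 
 xax [-0.231  0.972 -0.049] yax [0.916 0.234 0.324] F [-0.3  0.5 -3.8] w 0.174
tiltdir 5.32 j1 10.74 wrist along/lat 0.0906 0.0336 z 0.801 tcp along/lat 0.2043 0.0336
recentre
tool shift [-0.0119  0.0212  0.0091]
push
tool shift [-0.0026 -0.0426  0.0014]
```

Request:
jog_arm([
  {"claw":1,"x":-0.012,"y":0.015,"z":0.007,"turn":0},
  {"claw":1,"x":-0.003,"y":-0.0426,"z":0.0014,"turn":0},
  {"claw":1,"x":-0.003,"y":-0.0426,"z":0.0014,"turn":0},
  {"claw":1,"x":-0.003,"y":-0.0426,"z":0.0014,"turn":0},
])

```text
time: 21.45
tool_pos: [0.1804, 0.0276, 0.4679]
tcp_rot: [1.805, 2.317, 0.247]
wrist_force: [-1.0, -0.1, -3.7]
width: 0.169
```

```bash
python3 -c "
from h import *
nxt()"
```

```text
t 21.45 q [-0.0171 -0.9445  2.051   0.0169  1.7795 -0.2583] p [0.1804 0.0276 0.4679] r 0.1825 tiltdeg 14.67 zaxis rad/tan 0.25192263135343396 -0.02614705499501291 
 xax [-0.238  0.97  -0.05 ] yax [0.938 0.243 0.248] F [-1.  -0.1 -3.7] w 0.169
tiltdir 2.76 j1 -0.98 wrist along/lat 0.0937 0.0188 z 0.803 tcp along/lat 0.1816 0.0188
recentre
tool shift [0.0021 0.0206 0.0086]
push
tool shift [-0.0005 -0.0425  0.0046]
```

Request:
jog_arm([
  {"claw":1,"x":0.003,"y":0.012,"z":0.005,"turn":0},
  {"claw":1,"x":-0.0005,"y":-0.0425,"z":0.0046,"turn":0},
  {"claw":1,"x":-0.0005,"y":-0.0425,"z":0.005,"turn":0},
  {"claw":1,"x":-0.0005,"y":-0.0425,"z":0.006,"turn":0},
])

```text
time: 21.95
tool_pos: [0.1536, 0.0219, 0.4604]
tcp_rot: [1.846, 2.357, 0.153]
wrist_force: [0.2, 0.1, -3.5]
width: 0.163
```

```bash
python3 -c "
from h import *
nxt()"
```

```text
t 21.95 q [-1.6000e-03 -9.4470e-01  2.0540e+00 -8.2000e-03  1.8562e+00 -2.4660e-01] p [0.1536 0.0219 0.4604] r 0.1552 tiltdeg 10.1 zaxis rad/tan 0.1722989986734738 -0.032824692993763005 
 xax [-0.235  0.971 -0.05 ] yax [0.956 0.24  0.168] F [ 0.2  0.1 -3.5] w 0.163
tiltdir -2.67 j1 -0.09 wrist along/lat 0.0916 0.029 z 0.802 tcp along/lat 0.1524 0.029
recentre
tool shift [-0.0103  0.0206  0.0059]
push
tool shift [ 0.0032 -0.0419  0.0079]
```

Request:
jog_arm([
  {"claw":1,"x":-0.011,"y":0.013,"z":0.003,"turn":0},
  {"claw":1,"x":0.0032,"y":-0.042,"z":0.007,"turn":0},
  {"claw":1,"x":0.0032,"y":-0.042,"z":0.007,"turn":0},
  {"claw":1,"x":0.0032,"y":-0.042,"z":0.008,"turn":0},
])

```text
time: 22.45
tool_pos: [0.1292, 0.0022, 0.4582]
tcp_rot: [1.884, 2.403, 0.073]
wrist_force: [-0.5, 0.7, -4.3]
width: 0.167
```

```bash
python3 -c "
from h import *
nxt()"
```

```text
t 22.45 q [-1.8160e-01 -9.4440e-01  2.0510e+00  1.9000e-03  1.9353e+00 -4.2150e-01] p [0.1292 0.0022 0.4582] r 0.1293 tiltdeg 5.71 zaxis rad/tan 0.09791909220784724 -0.017880578896612296 
 xax [-0.236  0.971 -0.039] yax [0.967 0.239 0.092] F [-0.5  0.7 -4.3] w 0.167
tiltdir -9.36 j1 -10.4 wrist along/lat 0.0926 0.0232 z 0.803 tcp along/lat 0.1272 0.0232
recentre
tool shift [-0.007   0.0209  0.0055]
push
tool shift [ 0.0077 -0.0405  0.011 ]
```

Request:
jog_arm([
  {"claw":1,"x":-0.018,"y":0.012,"z":0.002,"turn":0},
  {"claw":1,"x":0.009,"y":-0.041,"z":0.01,"turn":0},
  {"claw":1,"x":0.009,"y":-0.041,"z":0.01,"turn":0},
  {"claw":1,"x":0.009,"y":-0.041,"z":0.011,"turn":0},
])

```text
time: 22.95
tool_pos: [0.0982, -0.0352, 0.4556]
tcp_rot: [1.923, 2.459, 0.028]
wrist_force: [0.1, -0.4, -3.8]
width: 0.166
```

```bash
python3 -c "
from h import *
nxt()"
```

```text
t 22.95 q [-0.6455 -0.9446  2.0531  0.0192  2.0126 -0.8806] p [ 0.0982 -0.0352  0.4556] r 0.1043 tiltdeg 1.54 zaxis rad/tan 0.02468237416652773 0.010546310347485608 
 xax [-0.241  0.97  -0.005] yax [0.97  0.241 0.026] F [ 0.1 -0.4 -3.8] w 0.166
tiltdir 3.41 j1 -36.99 wrist along/lat 0.0866 -0.041 z 0.802 tcp along/lat 0.0959 -0.041
recentre
tool shift [0.0597 0.0399 0.003 ]
push
tool shift [-0.0015 -0.0403  0.0139]
```

Request:
jog_arm([
  {"claw":1,"x":0.02,"y":0.008,"z":0.001,"turn":0},
  {"claw":1,"x":0.02,"y":0.008,"z":0.001,"turn":0},
  {"claw":1,"x":0.018,"y":0.006,"z":0.001,"turn":0},
  {"claw":1,"x":-0.002,"y":-0.042,"z":0.014,"turn":0},
])

```text
time: 23.45
tool_pos: [0.0951, 0.0217, 0.4521]
tcp_rot: [1.918, 2.486, -0.003]
wrist_force: [-0.5, -0.7, -5.0]
width: 0.168
```

```bash
python3 -c "
from h import *
s,d,n=info();shift(np.array([.5405,.162,.43])-s['tool_pos'])"
```

```text
t 23.45 q [-0.0252 -0.944   2.0595 -0.0028  2.0259 -0.2829] p [0.0951 0.0217 0.4521] r 0.0976 tiltdeg 0.14 zaxis rad/tan -0.00044642447691676574 -0.002442803511864944 
 xax [-0.254  0.967 -0.002] yax [ 0.967  0.254 -0.001] F [-0.5 -0.7 -5. ] w 0.168
tiltdir -87.53 j1 -1.44 wrist along/lat -0.0184 0.096 z 0.799 tcp along/lat -0.0175 0.096
tool shift [0.0228 0.4664 0.0218]
```

Request:
jog_arm([
  {"claw":1,"x":0.001,"y":0.02,"z":0,"turn":0},
  {"claw":1,"x":0.002,"y":0.035,"z":0,"turn":0},
  {"claw":1,"x":0.003,"y":0.05,"z":0,"turn":0},
  {"claw":1,"x":0.003,"y":0.06,"z":0,"turn":0},
  {"claw":1,"x":0.003,"y":0.06,"z":0,"turn":0},
  {"claw":1,"x":0.003,"y":0.06,"z":0,"turn":0},
  {"claw":1,"x":0.003,"y":0.06,"z":0,"turn":0},
  {"claw":1,"x":0.003,"y":0.055,"z":0,"turn":0},
  {"claw":1,"x":0.002,"y":0.04,"z":0,"turn":0},
  {"claw":1,"x":0.001,"y":0.025,"z":0,"turn":0},
])

```text
time: 24.7
tool_pos: [0.5437, 0.1547, 0.4495]
tcp_rot: [1.938, 2.472, -0.006]
wrist_force: [-0.6, -0.0, -3.9]
width: 0.163
```

Request:
jog_arm([
  {"claw":1,"x":0,"y":0,"z":0,"turn":4.3},
  {"claw":1,"x":0,"y":0,"z":0,"turn":8},
  {"claw":1,"x":0,"y":0,"z":0.01,"turn":10.5},
  {"claw":1,"x":0,"y":0,"z":0.02,"turn":10.5},
  {"claw":1,"x":0,"y":0,"z":0.02,"turn":10.5},
  {"claw":1,"x":0,"y":0,"z":0.02,"turn":10.5},
  {"claw":1,"x":0,"y":0,"z":0.02,"turn":10.5},
  {"claw":1,"x":0,"y":0,"z":0.02,"turn":10.5},
  {"claw":1,"x":0,"y":0,"z":0.01,"turn":10},
  {"claw":1,"x":0,"y":0,"z":0,"turn":5},
])

```text
time: 25.95
tool_pos: [0.541, 0.1535, 0.329]
tcp_rot: [3.117, 0.363, -0.007]
wrist_force: [-0.4, 0.8, -3.8]
width: 0.17
```

```bash
python3 -c "
from h import *
s,d,n=info();shift(np.array([.5408,.1622,.12])-s['tool_pos'])
im=bot.read_camera('side');cv2.imwrite('pics/back.png',im[0:400,100:500,::-1])"
```

```text
t 25.95 q [ 0.234   0.0077  1.7151 -0.0028  1.4233  1.5732] p [0.541  0.1535 0.329 ] r 0.5623 tiltdeg 0.31 zaxis rad/tan -0.004693776758877371 -0.0025676767073325927 
 xax [ 0.973  0.23  -0.005] yax [ 0.23  -0.973  0.003] F [-0.4  0.8 -3.8] w 0.17
tiltdir -135.47 j1 13.41 wrist along/lat -0.4952 0.2699 z 0.676 tcp along/lat -0.4933 0.2699
tool shift [ 0.0028 -0.009   0.2089]
```

View pics/back.png

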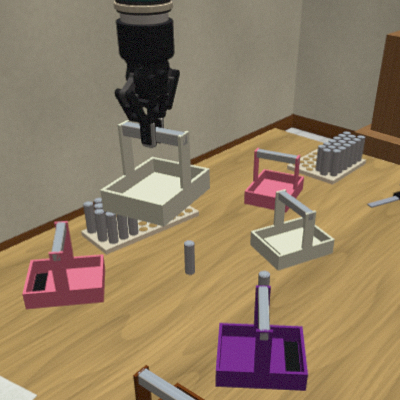

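Request:
jog_arm([
  {"claw":1,"x":0.001,"y":-0.003,"z":0.02,"turn":-0.5},
  {"claw":1,"x":0.001,"y":-0.003,"z":0.035,"turn":-0.6},
  {"claw":1,"x":0.001,"y":-0.003,"z":0.04,"turn":0},
  {"claw":1,"x":0,"y":0,"z":0.04,"turn":0},
  {"claw":1,"x":0,"y":0,"z":0.035,"turn":0},
  {"claw":1,"x":0,"y":0,"z":0.025,"turn":0},
  {"claw":1,"x":0,"y":0,"z":0.015,"turn":0},
  {"claw":1,"x":0,"y":0,"z":0,"turn":0},
])

```text
time: 27.0
tool_pos: [0.5405, 0.1625, 0.1189]
tcp_rot: [3.113, 0.4, -0.007]
wrist_force: [-0.4, -0.5, -3.8]
width: 0.168
```

```bash
python3 -c "
from h import *
s,d,n=info();shift(np.array([.5408,.1622,.095])-s['tool_pos'])"
```

```text
t 27.0 q [ 0.2494  0.1567  1.9513 -0.0028  1.0386  1.5661] p [0.5405 0.1625 0.1189] r 0.5644 tiltdeg 0.32 zaxis rad/tan -0.005103755247073267 -0.00221884937723323 
 xax [ 0.968  0.253 -0.005] yax [ 0.253 -0.968  0.002] F [-0.4 -0.5 -3.8] w 0.168
tiltdir -139.77 j1 14.29 wrist along/lat -0.5195 0.225 z 0.466 tcp along/lat -0.5176 0.225
tool shift [0.0003 0.0003 0.0239]
```

Request:
jog_arm([
  {"claw":1,"x":0,"y":0,"z":0.012,"turn":0},
  {"claw":1,"x":0,"y":0,"z":0.008,"turn":0},
  {"claw":1,"x":0,"y":0,"z":0.004,"turn":0},
  {"claw":1,"x":0,"y":0,"z":0.002,"turn":0},
  {"claw":1,"x":0,"y":0,"z":0.001,"turn":0},
  {"claw":1,"x":0,"y":0,"z":0,"turn":0},
])

```text
time: 27.75
tool_pos: [0.5418, 0.1627, 0.0938]
tcp_rot: [3.114, 0.399, -0.002]
wrist_force: [0.2, -0.5, -4.4]
width: 0.166
```

```bash
python3 -c "
from h import *
s=st()"
```

```text
t 27.75 q [ 0.2492  0.1851  1.9701 -0.0029  0.9878  1.5668] p [0.5418 0.1627 0.0938] r 0.5657 tiltdeg 0.16 zaxis rad/tan -0.0014371244151461019 -0.0023427491580090185 
 xax [ 0.968  0.252 -0.001] yax [ 0.252 -0.968  0.002] F [ 0.2 -0.5 -4.4] w 0.166
```

Request:
jog_arm([
  {"claw":1,"x":0,"y":0,"z":0.001,"turn":0},
  {"claw":1,"x":0,"y":0,"z":0.001,"turn":0},
  {"claw":1,"x":0,"y":0,"z":0,"turn":0},
])

```text
time: 28.12
tool_pos: [0.5419, 0.1627, 0.0927]
tcp_rot: [3.114, 0.399, -0.001]
wrist_force: [-3.5, -1.4, 5.0]
width: 0.17
```

```bash
python3 -c "
from h import *
s=st()"
```

```text
t 28.125 q [ 0.2492  0.1865  1.9708 -0.0029  0.9854  1.5669] p [0.5419 0.1627 0.0927] r 0.5658 tiltdeg 0.15 zaxis rad/tan -0.0012496254468329902 -0.0023314851290396777 
 xax [ 0.968  0.252 -0.001] yax [ 0.252 -0.968  0.002] F [-3.5 -1.4  5. ] w 0.17
```

Request:
jog_arm([
  {"claw":0.6,"x":0,"y":0,"z":0,"turn":0},
  {"claw":0.3,"x":0,"y":0,"z":0,"turn":0},
  {"claw":0,"x":0,"y":0,"z":0,"turn":0},
  {"claw":0,"x":0,"y":0,"z":0,"turn":0},
  {"claw":0,"x":0,"y":0,"z":0,"turn":0},
  {"claw":0,"x":0,"y":0,"z":-0.01,"turn":0},
  {"claw":0,"x":0,"y":0,"z":-0.03,"turn":0},
  {"claw":0,"x":0,"y":0,"z":-0.06,"turn":0},
  {"claw":0,"x":0,"y":0,"z":-0.06,"turn":0},
  {"claw":0,"x":0,"y":0,"z":-0.06,"turn":0},
])

```text
time: 29.38
tool_pos: [0.5417, 0.1632, 0.3144]
tcp_rot: [3.114, 0.399, -0.0]
wrist_force: [1.6, 0.2, 0.3]
width: 1.002
```

Request:
jog_arm([
  {"claw":0,"x":-0.03,"y":0.03,"z":-0.03,"turn":0},
  {"claw":0,"x":-0.03,"y":0.05,"z":-0.02,"turn":0},
  {"claw":0,"x":-0.03,"y":0.05,"z":0,"turn":0},
  {"claw":0,"x":-0.03,"y":0.05,"z":0,"turn":0},
  {"claw":0,"x":-0.03,"y":0.05,"z":0,"turn":0},
  {"claw":0,"x":-0.02,"y":0.05,"z":0,"turn":0},
  {"claw":0,"x":-0.01,"y":0.03,"z":0,"turn":0},
  {"claw":0,"x":0,"y":0,"z":0,"turn":0},
])

```text
time: 30.38
tool_pos: [0.4454, -0.1838, 0.3633]
tcp_rot: [3.114, 0.393, -0.001]
wrist_force: [0.1, 0.8, -0.1]
width: 0.997
```

Run:
```python
from h import *
s=st();a=bot.read_camera('top')[:,:,::-1];cv2.imwrite('pics/end_full.png',a)
b=bot.read_camera('side')[:,:,::-1]
o=cv2.imread('pics/c2.png')
f=lambda i:cv2.resize(i[195:290,190:290],(400,380),interpolation=cv2.INTER_CUBIC)
cv2.imwrite('pics/end.png',np.hstack([f(o),f(a)]))
cv2.imwrite('pics/end_side.png',b)
```

```text
t 30.375 q [-0.4408 -0.1637  1.8133 -0.0032  1.491   0.8793] p [ 0.4454 -0.1838  0.3633] r 0.4818 tiltdeg 0.19 zaxis rad/tan 0.0008211982451904482 -0.0032661076817325388 
 xax [ 0.969  0.248 -0.001] yax [ 0.248 -0.969  0.003] F [ 0.1  0.8 -0.1] w 0.997
```

View pics/end.png

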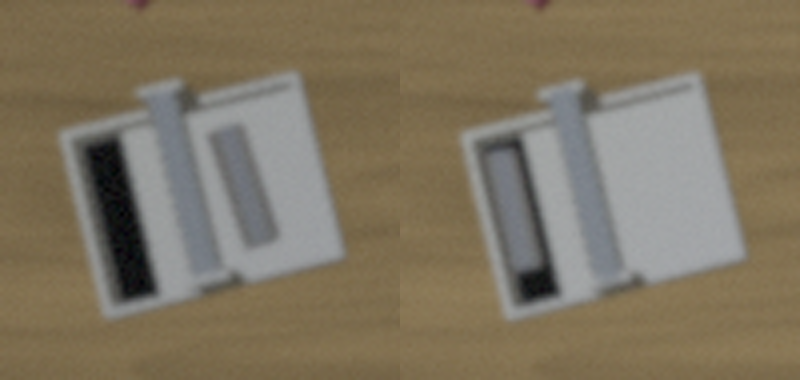

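The before and after crops match: the tray is back on its old spot within about 1–2 mm. The cell lies in the dark channel, at about pixel (212, 247) in the full picture, and the gripper is clear.

```bash
python3 -c "
from workcell import bot
print(bot.finish_job())"
```

```text
the job is handed in; nothing more can be done
None
```

The job is done and handed in: the white tray is back on its spot with the cell in the channel, and the robot is clear of it. It took 30.4 s of the 48 s allowed.

- **Grasp and lift:** I took the left white tray, the one with the cell, by its bar and lifted it to about 0.4 m above the table.
- **Tilt:** The jog tool has no tilt command, so I pushed outward past the arm's reach, which tips the tool a little with each row. That gave 30.2° with the channel side down, held for about 1.25 s. The tray was out of both cameras' view during the hold. The first picture afterwards, still at 30°, showed the cell in the channel.
- **Levelling:** I pushed inward against the shoulder joint's limit until the tilt was down to about 0.15°. On the way the tray also leaned up to about 3° along its bar.
- **Set down:** I turned it back to its first heading, lowered it until it touched, let go and moved away.

**Last checks:**
- The top view showed the tray within about 1–2 mm of where it stood, with the cell in the channel.
- The wrist force was near zero after release, and the highest reading I saw with the tray was about 6 N.
- I did not view the last side picture or check the spare tray separately; the arm never went near it at table height.

No check failed. My first two levelling tries drifted sideways and had to be re-centred.

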